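# Fit the drying bar and clamp the sliding leg at its mark

### The job

Lay the loose wooden drying bar, gently and without dropping it, across the two forks of the stand and let go of it. Then, with its cam lever still open, push the stand's spring-loaded sliding leg along the rail until its little pointer is level with the upright blade of the index clip, pause there, and squeeze the cam lever fully shut against the leg's steel fin without the leg leaving the mark. Finish still holding it like that: leg at the mark, fin and lever pinched together in the gripper, so that I can put in the locking pin; leave the things round about alone.

Things in the scene. Friction and masses are not known exactly. Their poses are not given: they have to be found in the camera images.
- stand: Fixed drying stand: aluminium rail along its x from -315 to +105 mm, 40 mm wide, top 30 mm above the worktop. Origin on the worktop under the rail's centre line, midway between two wooden forks at x = -75 and +75 mm; y across, z up. The sliding leg is on the rail at the -x end; a flat scale strip lies along the rail's -y side.
- fork_a (a point): Middle of the slot floor of the fork at the stand's x = -75 mm, 75 mm above the worktop. Both forks alike: 12 mm thick along x (inner faces 138 mm apart), 56 mm wide, 113 mm high; the slot, open upward, is 18 mm wide, flaring above 92 mm height to about 40 mm. A bar lying in both forks has its axis 82 mm above the worktop.
- fork_b (a point): The same point of the other fork, at the stand's x = +75 mm.
- bar: Loose drying bar, about 180 g, 240 mm long along its x, origin at its centre: square wooden middle 126 mm long, 24 x 24 mm, and at each end a round steel spigot 14 mm thick, 57 mm long, that lies in a fork's slot; the wooden middle goes between the forks with 6 mm play at either end. Starts flat on the worktop, axis 12 mm up. Either end may go to either fork.
- mark: The length mark: a steel index clip, 14 x 20 mm, fixed on the scale strip; its place along the rail differs from start to start. From its middle an upright blade 3 mm thick rises to 42 mm above the worktop. Origin in the blade's middle plane, on the clip's underside, axes parallel to the stand's.
- leg (a joint): Travel of the sliding leg along the rail, m: 0 = spring-loaded rest at the rail's -x end, growing toward the stand's +x (toward the bar), stop at 0.100. The spring pushes it back with 2.4 N at 0, 3.6 N at 0.1. The leg: a low black carriage, top 44 mm above the worktop, carrying an upright wooden stop plate at its +x end and, behind it, a steel fin and a cam lever.
- plate_back (a point): Middle of the back (-x) face of the leg's stop plate, 64 mm above the worktop; moves with the leg. The plate is 6 mm thick, 90 mm wide across the rail, from 39 to 89 mm above the worktop. To push the leg: fingers open astride fin and lever, their front edges against this back face; the spring keeps it against them.
- leg_pointer (a point): Tip of the leg's pointer, a steel tab 3 mm wide sticking out of the carriage on the stand's -y side, 32 mm above the worktop, in line with the back face of the stop plate. The leg is at the mark when pointer and clip blade have the same x along the stand.
- leg_grip (a point): Grip point of the leg, 70 mm above the worktop, 13 mm behind (-x of) the stop plate's back; moves with the leg. Fin and shut lever have their outer faces 11 mm to either side of it in y, so the shut pair is 22 mm wide. A gripper closing along the stand's y should be centred here in y: the fin does not give way, the lever does.
- leg_fin (a point): Steel fin fixed on the leg, on the -y side: from 1 to 73 mm behind the stop plate's back, 10 mm thick, outer face 11 mm to the -y side of the rail's centre line, from 44 to 92 mm above the worktop. This point is the middle of its outer face. (The rules call the fin leg_c5.)
- cam_lever (a joint): Cam lever angle, rad: 0 = shut, flat along the fin; 0.30 = fully open, held so by its spring. Black plate on the +y side, 58 mm long, 9 mm thick, 49 to 91 mm above the worktop, hinged on an upright pin 66 mm behind the stop plate; free end toward the plate, its outer face 28 mm to +y of the centre line open, 11 mm shut. About 3 N at the free end shuts it.
- lever_tip (a point): Free end of the cam lever, mid-thickness, 70 mm above the worktop.
- tub: Bystander: small food tub, 72 x 71 x 71 mm, origin under its centre. Leave alone.
- mug: Bystander: blue mug, 77 x 107 x 90 mm, origin under its centre. Leave alone.
- tin: Bystander: flat tin, 86 x 86 x 40 mm, origin under its centre. Leave alone.

How it is judged:
On the way, in this order (a step that is already met when the one before it is completed fails the run):
1. the bar lies in both forks, let go (x of bar in the frame of stand between -0.009 and 0.009 m and y of bar in the frame of stand between -0.006 and 0.006 m and z of bar in the frame of stand between 0.077 and 0.087 m and angle between the x axis of bar and the x axis of stand, either way round below 0.06 rad and contact force between the fingers and bar below 0.1 N), for 0.3 s.
2. the leg is held at the mark with the lever still open (x of leg_pointer in the frame of mark between -0.004 and 0.004 m and value of joint cam_lever above 0.2 rad), for 0.2 s.
3. the lever is squeezed shut with the leg at the mark (x of leg_pointer in the frame of mark between -0.004 and 0.004 m and contact force between the fingers and leg_c5 above 2 N and contact force between the fingers and cam_lever above 2 N and value of joint cam_lever below 0.04 rad), for 0.2 s.
At the end, for the whole second after the job is handed in: Bar untouched in both forks (centre within 9 mm along, 6 mm across, axis 77 to 87 mm high, 0.06 rad of the rail), still; leg still, pointer within 4 mm of the clip blade; lever below 0.04 rad; fingers pressing fin and lever with over 2 N each (all of step 1 and all of step 3 and linear speed of bar below 0.02 m/s and velocity of joint leg between -0.01 and 0.01 m/s); the arm keeps its last pose, push and grip.
It fails at once if the lever is squeezed shut while the leg is more than 7 mm off the mark (value of joint cam_lever below 0.18 rad and (x of leg_pointer in the frame of mark above 0.007 m or x of leg_pointer in the frame of mark below -0.007 m)).
It fails at once if the bar is dropped (linear speed of bar above 0.6 m/s and contact force between the fingers and bar below 0.05 N).
It fails at once if a bystander is shifted by more than 30 mm (distance of any of tub, mug, tin from where it was at the start of the episode above 0.03 m).
It also fails if it takes over 51 s, if anything falls off the work surface, if the arm or the gripper's body presses on something with over 40 N, if the wrist force passes 120 N, or if a joint passes its speed limit or range.

### The arm

A 6-joint arm with a two-finger parallel gripper is mounted at the origin on a cart in front of the work surface, level with it; the furniture and walls round the work are solid. World frame = base frame: x ahead of the robot, y to its left, z up, the work surface at z = 0. Lengths are in m, angles in rad, forces in N, time in s.
With the tool pointing down it reaches from about 0.35 to 0.775 m from the base axis. Payload 5.5 kg.
Tool frame: the origin (TCP) lies where the fingers leave the gripper's body, on its centre line; the fingertips stand env.tip_reach ahead of it and the grasp point (between the pads) lies 54 mm ahead of it (env.tip_reach is the distance from the TCP to the fingertips, in m); z points along the fingers, y is the line along which they close (so a half turn about z gives the same grasp; the last joint's range is limited). The gripper opens to 85 mm and grips with 20 to 120 N. Pads are 22 mm wide; open, the fingers measure 114 mm over their backs; the gripper's body (76 mm by 85 mm) begins 54 mm behind the grasp point. The pads swing forward as they close: fully open they stand 13 mm farther back than shut.
Start: joints at [1.065, 0.313, 0.046, 1.304, 0, 1.431], TCP at [0.206, 0.537, 0.304] pointing down, gripper open.
Joint ranges: [-2.76, 2.76], [-0.86, 1.69], [-1.03, 1.26], [-2.2, 2.34], [-1.47, 1.5], [-3.14, 3.14]. Speed limits (rad/s): [2.57, 2.57, 3.14, 3.14, 3.14, 3.14].

### API

Orientations are given as a unit quaternion [w, x, y, z].
In Python, from workcell import status, optics, hand_in, env gives the robot as it stands.
- The arm moves only by the shell command python3 -m handwheel 'ROWS' [FORCE]. ROWS is a JSON object whose one key "deltas" holds a list of rows, each a list of 5 numbers: the opening, from -1 (shut) to 1 (fully open), then the shift along the tool's x, y, z in units of 40 mm (1.0 is 40 mm), then the turn about the tool's z in units of 10 degrees (1.0 is 10 degrees). In form: {"deltas": [[jaw, x, y, z, roll], ...]}. A call has 1 to 20 rows; each row shifts and turns the commanded pose from where the row before left it, along the tool's axes as they then stand; what a row does not reach is not made up. A row lasts 1/8 s, in which the tool goes at most 62.5 mm and 10.7 degrees, less where a joint would pass 70% of its speed; a pose out of reach is approached as far as the arm can. A call is refused whole if a number of a shift passes 1 or a number of a turn 1, either way. A call with a gripper value outside its range is refused whole. The fingers move at their own pace and stop on an object; FORCE is the grip in N (left out, the last holds). Time passes only in rows, so rows that do not move let the fingers close. It gives the time, the measured TCP pose, the force, the opening and the grip force at its end, in the units of the state.
- status.get_state(): the state, without advancing time (a new reading comes with each control period).
- optics.read_camera(name): name is "scene" or "top" or "wrist"; returns a dict with "frame" (384x512x3 uint8, red, green, blue), "depth" (384x512 float32, m along the optical axis (not along the pixel's ray), 0 where there is no reading), "vfov" (degrees; the focal length in pixels is half the picture's height over the tangent of half this angle, whatever the lens; pixels are square), "cx", "cy" (the principal point, pixels), "origin" and "attitude" of the camera in the world. Camera axes: x right, y down, z forward; pixel columns grow to the right and rows downward; lengths in m; the calibration is good to about 2 mm. A picture is of the moment at which its call begins.
- hand_in(): hands the job in; it is judged then, once.
The state is a dict: "clock": time; "joint_pos": joint angles; "qvel": joint speeds; "tau": joint torques, N m; "tcp_pos": TCP position; "orientation": TCP orientation; "wrist_force": force on the tool from outside, world axes, zero at the start; "ft_torque": the same for the moment, N m; "finger_gap": finger opening in m; "grip_force": force on a finger pad.
Only numpy, scipy, OpenCV 4.12 (cv2) and the standard library are available. Lean on these libraries where they do the work, as an engineer would, in place of code of your own. Each camera call takes 0.05 s, during which the arm holds its last target. There are 200 camera calls.

## Working session

There is one attempt and no reset: what is moved stays moved. The work goes in short steps, Python scripts to look and compute and a shell command to move; the robot and the scene stay as the last step left them, time stands still between calls to the robot, and variables do not carry over. Pictures are saved under pics/ and viewed, at most 12 in all, crops included, and the job is handed in when it is done.

```bash
ls; mkdir -p pics
cat > h.py <<'E'
import numpy as np, cv2
from workcell import status, optics, hand_in, env
from scipy.spatial.transform import Rotation as R
def cam(n):
    c=optics.read_camera(n); q=np.array(c["attitude"],float)
    c["R"]=R.from_quat(q[[1,2,3,0]]).as_matrix() if q.size==4 else q.reshape(3,3)
    h=c["frame"].shape[0]; c["f"]=h/2/np.tan(np.radians(c["vfov"])/2); c["o"]=np.array(c["origin"]); return c
def pts(c):
    h,w=c["depth"].shape; v,u=np.mgrid[:h,:w]; d=c["depth"]
    p=np.stack([(u-c["cx"])/c["f"]*d,(v-c["cy"])/c["f"]*d,d],-1)
    return p@c["R"].T+c["o"]
def ray(c,u,v,z):
    d=c["R"]@np.array([(u-c["cx"])/c["f"],(v-c["cy"])/c["f"],1]); return c["o"]+d*(z-c["o"][2])/d[2]
def save(n,c): cv2.imwrite(f"pics/{n}.png",c["frame"][...,::-1])
E
python3 - <<'E'
from h import *
for n in("top","scene"):
    c=cam(n); save(n,c); np.savez(n,**{k:c[k] for k in("frame","depth","R","o","f","cx","cy")}); print(n,c["o"],c["R"].round(3).tolist(),c["f"],c["cx"],c["cy"])
print(status.get_state(), env.tip_reach)
E
```

```text
pics
top [ 0.4473241  -0.0925914   1.29848138] [[-0.0, -0.995, 0.103], [-1.0, -0.0, -0.005], [0.005, -0.103, -0.995]] 447.560142338612 258.5488538169646 191.22236341620243
scene [-0.06552425 -0.27319175  1.04645059] [[0.273, -0.791, 0.548], [-0.962, -0.224, 0.156], [-0.001, -0.57, -0.822]] 464.59376608717304 251.55543984260555 190.69778585467296
{'clock': 0.1, 'joint_pos': array([1.06538938e+00, 3.13981367e-01, 4.50738332e-02, 1.30358662e+00,
       3.90819293e-05, 1.43121322e+00]), 'qvel': array([-0.00086604, -0.00163056,  0.00327251,  0.00157025,  0.00112575,
        0.00054185]), 'tau': array([ 3.28354879e-03, -4.81725526e+01,  2.99244779e+01,  1.26410695e-02,
       -8.34464640e-05, -1.76308397e-06]), 'tcp_pos': array([0.20551589, 0.5366589 , 0.30305836]), 'orientation': array([-2.87583787e-04,  1.81893636e-01,  9.83317845e-01, -7.98958910e-04]), 'wrist_force': array([ 0.09372652,  0.87496239, -0.70175273]), 'ft_torque': array([ 0.0287964 , -0.0330016 , -0.01752652]), 'grip_force': 0.0, 'finger_gap': 0.08544935395490895} 0.0726
```

View pics/top.png

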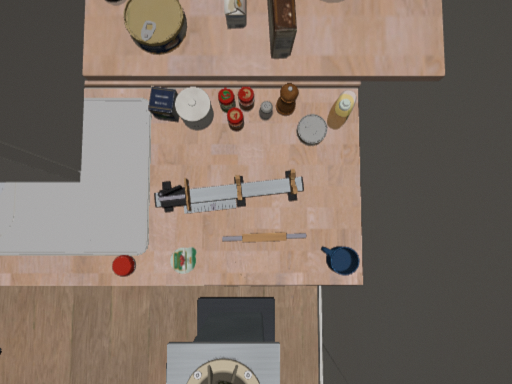

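View pics/scene.png

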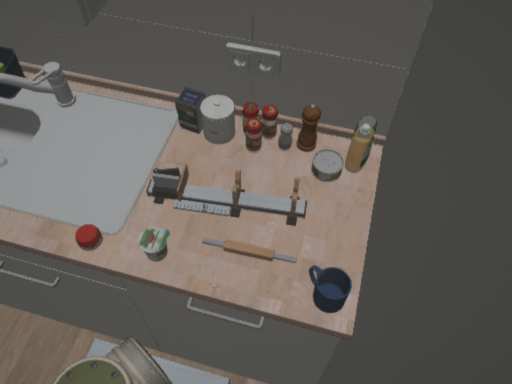

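The top view shows the stand running from (155,198) to (303,183), with forks at (239,190) and (293,184) and the leg plate at (187,194). The bar is at about (264,237), the mug at (342,260) and the tub at (185,260). The scene view agrees. The clip on the strip around (187–237,207) is too small to pick out here.

Run:
```python
from h import *
for n in("top","scene"):
    c=dict(np.load(n+".npz")); P=pts(c)
    hsv=cv2.cvtColor(c["frame"],cv2.COLOR_RGB2HSV)
    X,Y,Z=P[...,0],P[...,1],P[...,2]
    roi=(X>0.3)&(X<0.62)&(Y>-0.35)&(Y<0.22)
    # tall things: forks/plate
    m=(roi&(Z>0.07)&(Z<0.13)).astype(np.uint8)
    k,l,s,ce=cv2.connectedComponentsWithStats(m)
    print(n)
    for i in range(1,k):
        if s[i,4]>8:
            q=P[l==i]; print("tall",s[i,4],ce[i].round(1),q.mean(0).round(4),q.min(0).round(3),q.max(0).round(3))
    # bar
    m=(roi&(Z>0.006)&(Z<0.045)).astype(np.uint8)
    k,l,s,ce=cv2.connectedComponentsWithStats(m)
    for i in range(1,k):
        if s[i,4]>60:
            q=P[l==i][:,:2]; (cx,cy),(w,h),a=cv2.minAreaRect(q.astype(np.float32)*1000)
            e=np.linalg.eigh(np.cov((q-q.mean(0)).T))[1][:,1]
            print("low",s[i,4],ce[i].round(1),q.mean(0).round(4),(cx,cy,w,h,a),e.round(4))
c=dict(np.load("top.npz"))
a=cv2.resize(c["frame"][165:255,145:315],None,fx=4.6,fy=4.6,interpolation=cv2.INTER_CUBIC)
cv2.imwrite("pics/crop1.png",a[...,::-1])
```

```text
top
tall 105 [293.2 183.6] [ 0.5926 -0.1925  0.0946] [ 0.566 -0.202  0.07 ] [ 0.619 -0.184  0.115]
tall 112 [238.2 187.1] [ 0.5825 -0.0439  0.0983] [ 0.549 -0.052  0.071] [ 0.614 -0.035  0.116]
tall 332 [175.2 194.5] [0.5635 0.1274 0.0878] [0.521 0.09  0.07 ] [0.609 0.173 0.099]
tall 179 [335.3 257.9] [ 0.3927 -0.3051  0.0841] [ 0.347 -0.35   0.07 ] [ 0.422 -0.271  0.093]
tall 289 [183.  260.3] [0.386  0.1059 0.072 ] [0.352 0.073 0.07 ] [0.419 0.141 0.078]
low 109 [299.2 183.6] [ 0.6004 -0.2153] (599.857666015625, -215.5947265625, 25.19660186767578, 40.42805099487305, 88.54885864257812) [-0.9789 -0.2042]
low 2200 [227.6 195.3] [ 0.5671 -0.0109] (572.83203125, -3.5573883056640625, 86.49383544921875, 404.0574035644531, 7.253057956695557) [-0.1578  0.9875]
low 65 [165.7 185.6] [0.5965 0.1688] (594.13720703125, 168.8787841796875, 32.00467300415039, 24.252870559692383, 3.951190710067749) [-0.9491  0.3149]
low 563 [263.5 237.1] [ 0.4485 -0.1133] (448.5482177734375, -113.67057800292969, 23.877473831176758, 237.76446533203125, 2.335866928100586) [-0.0391  0.9992]
low 223 [340.4 260.7] [ 0.38
[... 664 characters left out ...]
188, 84.13778686523438, 425.73028564453125, 7.412239074707031) [-0.1452  0.9894]
low 838 [248.8 249.6] [ 0.4469 -0.1193] (447.9151611328125, -117.76036834716797, 27.64740562438965, 239.62135314941406, 2.564288854598999) [-0.0403  0.9992]
low 137 [157.7 254.7] [0.3693 0.089 ] (372.4831237792969, 90.85855865478516, 20.885269165039062, 54.876853942871094, 39.64646530151367) [-0.6476  0.762 ]
low 331 [329.4 285.5] [ 0.4089 -0.3286] (405.3918762207031, -325.6667175292969, 49.557411193847656, 34.62992858886719, 84.94412994384766) [-0.0079  1.    ]
low 162 [322.6 304.9] [ 0.3543 -0.3217] (360.357666015625, -317.31329345703125, 64.25017547607422, 18.707441329956055, 60.3193244934082) [0.3709 0.9287]
```

View pics/crop1.png

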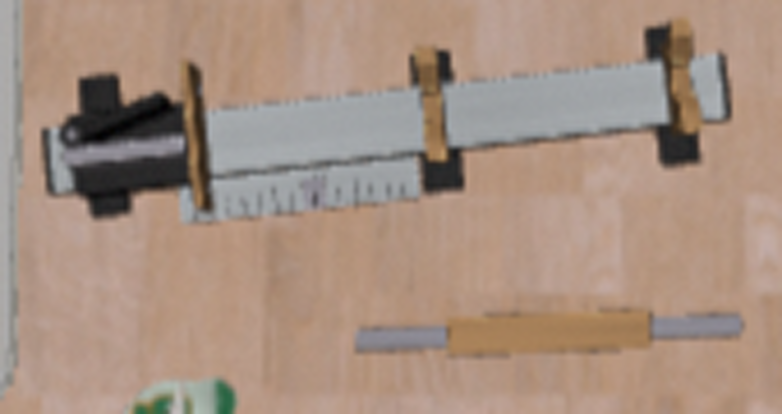

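Bar centre is near (0.448, -0.116), with its axis about 2.3° off world y. The crop shows the clip at about (316,190). I'll roll to match the bar, move over it and look again with the wrist camera.

```bash
python3 -m handwheel '{"deltas": [[1,0,0,0,0.95],[1,0,0,0,0.95],[1,0,0,0,0.95],[1,0,0,0,0.95],[1,0,0,0,0.95],[1,0,0,0,0.95],[1,0,0,0,0.95]]}' 30
python3 -m handwheel '{"deltas": [[1,-0.92,0.3,0,0],[1,-0.92,0.3,0,0],[1,-0.92,0.3,0,0],[1,-0.92,0.3,0,0],[1,-0.92,0.3,0,0],[1,-0.92,0.3,0,0],[1,-0.92,0.3,0,0],[1,-0.92,0.3,0,0],[1,-0.92,0.3,0,0],[1,-0.92,0.3,0,0],[1,-0.92,0.3,0,0],[1,-0.92,0.3,0,0],[1,-0.92,0.3,0,0],[1,-0.92,0.3,0,0],[1,-0.92,0.3,0,0],[1,-0.92,0.3,0,0],[1,-0.92,0.3,0,0],[1,-0.92,0.3,0,0],[1,0,0,0,0],[1,0,0,0,0]]}'
python3 - <<'E'
from h import *
c=cam("wrist"); save("w1",c); np.savez("w1",**{k:c[k] for k in("frame","depth","R","o","f","cx","cy")})
s=status.get_state(); print(s["tcp_pos"],s["orientation"],s["joint_pos"],c["o"],c["R"].round(3).tolist(),c["f"],c["cx"],c["cy"])
E
```

```text
clock: 0.98
tcp_pos: [0.2056, 0.5368, 0.3034]
orientation: [0.0, 0.693, 0.721, -0.001]
wrist_force: [0.1, 0.2, -0.4]
finger_gap: 0.0852
grip_force: 0.0
clock: 3.48
tcp_pos: [0.4503, -0.1149, 0.3034]
orientation: [-0.001, 0.691, 0.722, -0.0]
wrist_force: [-0.4, -0.0, 0.6]
finger_gap: 0.0856
grip_force: 0.0
[ 0.45030668 -0.11450387  0.30357928] [-6.41489238e-04  6.91108022e-01  7.22751193e-01 -5.47529984e-05] [-4.22204322e-01  1.00838876e-01 -2.22484551e-01  1.24871869e+00
  3.25637163e-04  1.10383786e+00] [ 0.44648393 -0.03402204  0.37432198] [[0.999, 0.042, 0.011], [0.044, -0.948, -0.314], [-0.002, 0.314, -0.949]] 303.04314516927906 259.1816383329916 186.31652590019817
```

View pics/w1.png

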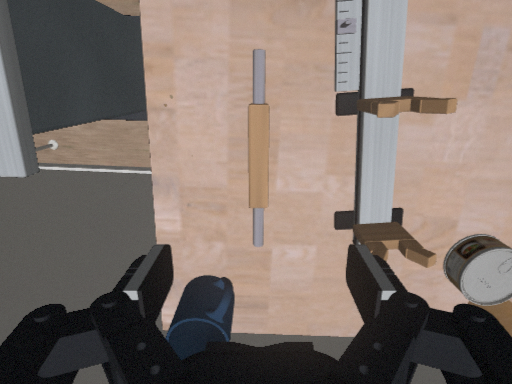

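The wrist view shows the bar from (260,50) to (258,245), the rail along x≈380, and the forks at about (410,105) and (395,240). The clip on the strip is at about (346,24).

Run:
```python
from h import *
c=dict(np.load("w1.npz")); P=pts(c); X,Y,Z=P[...,0],P[...,1],P[...,2]
u,v=np.meshgrid(np.arange(512),np.arange(384))
def proj(m,z): 
    d=np.stack([(u[m]-c["cx"])/c["f"],(v[m]-c["cy"])/c["f"],np.ones(m.sum())],-1)@c["R"].T
    return c["o"]+d*((z-c["o"][2])/d[:,2])[:,None]
hsv=cv2.cvtColor(c["frame"],cv2.COLOR_RGB2HSV)
m=(u>240)&(u<280)&(v>40)&(v<255)&(Z>0.010)
q=proj(m,0.019)[:,:2]; r=cv2.minAreaRect((q*1000).astype(np.float32)); e=np.linalg.eigh(np.cov(q.T))[1][:,1]
print("bar",m.sum(),q.mean(0),r,np.degrees(np.arctan2(*e)))
w=m&(Z>0.0215)&(v>95)&(v<215); q=proj(w,0.024)[:,:2]; r=cv2.minAreaRect((q*1000).astype(np.float32)); print("wood",w.sum(),r)
# rail edges: per row, between forks and above
print("Z med table",np.median(Z[120:180,170:230]),"rail",np.median(Z[140:180,368:385]))
L=[]
for row in list(range(5,90))+list(range(125,205)):
    xs=np.where((Z[row,340:420]>0.022)&(Z[row,340:420]<0.04))[0]
    if len(xs)>15:
        m2=np.zeros_like(m); m2[row,340+xs[-1]]=1; a=proj(m2,0.03)[0]; m2[:]=0; m2[row,340+xs[0]]=1; b=proj(m2,0.03)[0]; L.append([a[0],a[1],b[0],b[1],xs[0]+340,xs[-1]+340])
L=np.array(L)
for i in (0,2):
    p=np.polyfit(L[:,i+1],L[:,i],1); res=L[:,i]-np.polyval(p,L[:,i+1]); k=abs(res)<0.003; p=np.polyfit(L[k,i+1],L[k,i],1); print("edge",p,np.degrees(np.arctan(p[0])),k.sum(),np.std(res[k]))
for n,v0,v1 in(("a",85,125),("b",210,275)):
    m=(u>345)&(u<465)&(v>v0)&(v<v1)&(Z>0.085)
    q=P[m]; print(n,m.sum(),q.min(0),q.max(0))
    for lo in (0.09,0.1,0.106): 
        k=q[q[:,2]>lo]; print("  ",lo,len(k),k.mean(0),np.percentile(k,[3,97],axis=0).round(4).tolist())
a=np.hstack([cv2.resize(c["frame"][0:130,320:470],None,fx=2.6,fy=2.6,interpolation=cv2.INTER_CUBIC),cv2.resize(c["frame"][150:280,320:470],None,fx=2.6,fy=2.6,interpolation=cv2.INTER_CUBIC)])
cv2.imwrite("pics/crop2.png",a[...,::-1])
```

```text
bar 3203 [ 0.44788334 -0.10646741] ((450.27496337890625, -117.60274505615234), (40.17638397216797, 245.9747772216797), 0.7118436098098755) -2.1597844629059857
wood 2082 ((450.3771667480469, -111.92393493652344), (132.02235412597656, 37.015350341796875), 87.68889617919922)
Z med table 0.0009920638976562979 rail 0.03073213534086891
edge [-0.1102207   0.59505852] -6.2897923706276 165 0.0003416957526357017
edge [-0.11474485  0.5528855 ] -6.545767749361687 132 0.0014385851105848456
a 1035 [ 0.44648393 -0.05484587  0.08502443] [ 0.61455398 -0.03402204  0.37432198]
   0.09 955 [ 0.57994605 -0.04476331  0.11186999] [[0.5478, -0.0533, 0.0921], [0.611, -0.0368, 0.1146]]
   0.1 743 [ 0.57814501 -0.04503633  0.11649758] [[0.5474, -0.0536, 0.1011], [0.6116, -0.0365, 0.1148]]
   0.106 585 [ 0.57488286 -0.04526097  0.12009654] [[0.4465, -0.0539, 0.1068], [0.6121, -0.034, 0.3743]]
b 1819 [ 0.44648393 -0.19950944  0.0850188 ] [ 0.63110119 -0.03402204  0.37432198]
   0.09 1712 [ 0.53713892 -0.13638191  0.2012377 ] [[0.4919, -0.1967, 0.0922], [0.6248, -0.1014, 0.2718]]
   0.1 1441 [ 0.52539809 -0.12615     0.22119237] [[0.4918, -0.1959, 0.1014], [0.6253, -0.1013, 0.2722]]
   0.106 1287 [ 0.51588647 -0.11841901  0.2353672 ] [[0.4918, -0.1949, 0.1075], [0.6255, -0.1013, 0.2724]]
```

View pics/crop2.png

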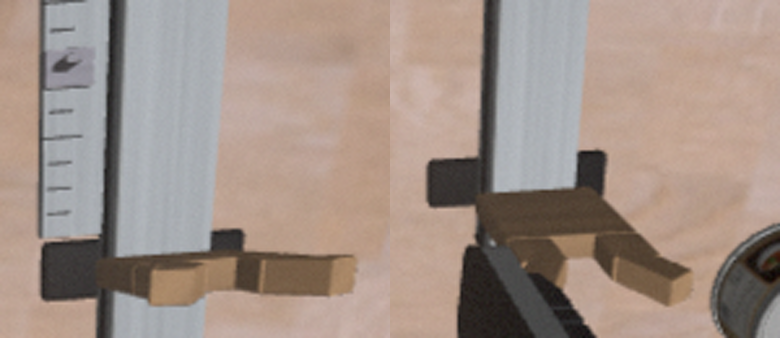

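Crop: the clip is centred at crop (69,67), which is image (346.5,26). Both forks' slots are visible.

Run:
```python
from h import *
c=dict(np.load("w1.npz")); P=pts(c); X,Y,Z=P[...,0],P[...,1],P[...,2]
u,v=np.meshgrid(np.arange(512),np.arange(384))
th=np.radians(6.3); ex=np.array([np.sin(th),-np.cos(th)]); ey=np.array([np.cos(th),np.sin(th)])
s=X*ex[0]+Y*ex[1]; t=X*ey[0]+Y*ey[1]
far=np.array([0.59506,0])@ey; print("t centre from far edge",far-0.02)
for n,m in(("a",(u>350)&(u<465)&(v>90)&(v<122)),("b",(u>400)&(u<440)&(v>235)&(v<270))):
    for lo in(0.095,0.104,0.109):
        k=m&(Z>lo)&(Z<0.120); print(n,lo,k.sum(),"s",np.percentile(s[k],[2,50,98]).round(4),"t",np.percentile(t[k],[2,50,98]).round(4))
# pick points by ray: fork tips top (z=.113)
def st(p): return (np.round([p[:2]@ex,p[:2]@ey],4))
for nm,uu,vv,z in(("a near tip mid",376,112,.113),("a far tip mid",434,107,.113),("b far tip mid",418,258,.113),("clip",346.5,26,.006),("strip end",348,91,.004)):
    print(nm,st(ray(c,uu,vv,z)),ray(c,uu,vv,z)[:2].round(4))
a=ray(c,259.5,104,.024);b=ray(c,258.5,208,.024);print("bar wood ends",a,b,(a+b)/2)
hsv=cv2.cvtColor(c["frame"],cv2.COLOR_RGB2HSV)
for row in(60,80,115,150,190,225,238):
    print(row,hsv[row,250:272,1].tolist() if row in(60,150) else "", (np.where((Z[row,235:285]>0.008))[0]+235)[[0,-1]])
# top-view fork check
for n in("top","scene"):
    d=dict(np.load(n+".npz")); Q=pts(d); k=(Q[...,2]>0.1)&(Q[...,2]<.12)&(Q[...,0]>.53)&(Q[...,0]<.64)
    for y0,y1 in((-.07,-.02),(-.22,-.17)):
        q=Q[k&(Q[...,1]>y0)&(Q[...,1]<y1)][:,:2]; print(n,np.percentile(q@ex,[3,50,97]).round(4),np.percentile(q@ey,[2,50,98]).round(4))
```

```text
t centre from far edge 0.5714664061531592
a 0.095 851 s [0.1033 0.1089 0.1149] t [0.5396 0.5861 0.6037]
a 0.104 622 s [0.1033 0.109  0.1149] t [0.5394 0.5891 0.6043]
a 0.109 425 s [0.1035 0.1091 0.1149] t [0.5409 0.5526 0.6028]
b 0.095 411 s [0.2527 0.2563 0.2643] t [0.5837 0.5926 0.6045]
b 0.104 241 s [0.2527 0.2571 0.2643] t [0.5885 0.5946 0.6049]
b 0.109 140 s [0.2529 0.2581 0.2643] t [0.5913 0.595  0.6032]
a near tip mid [0.11   0.5359] [ 0.5447 -0.0505]
a far tip mid [0.1091 0.5839] [ 0.5924 -0.0443]
b far tip mid [0.2535 0.5847] [ 0.609  -0.1878]
clip [0.0272 0.5381] [0.5378 0.032 ]
strip end [0.0952 0.542 ] [ 0.5492 -0.0351]
bar wood ends [ 0.44680535 -0.05315347  0.024     ] [ 0.45107973 -0.1784573   0.024     ] [ 0.44894254 -0.11580539  0.024     ]
60 [59, 57, 54, 13, 8, 9, 10, 13, 16, 15, 16, 14, 15, 10, 15, 51, 60, 58, 59, 60, 58, 62] [253 265]
80  [253 264]
115  [248 269]
150 [96, 99, 97, 98, 97, 96, 98, 98, 99, 96, 99, 98, 101, 99, 99, 98, 99, 96, 83, 64, 64, 65] [249 268]
190  [249 268]
225  [253 263]
238  [253 263]
top [0.1019 0.1075 0.1131] [0.541  0.5857 0.6058]
top [0.2513 0.2571 0.2631] [0.5405 0.5589 0.6061]
scene [0.1051 0.1117 0.117 ] [0.5408 0.5889 0.6038]
scene [0.2554 0.2606 0.2662] [0.5411 0.5903 0.6068]
```

```bash
python3 -m handwheel '{"deltas": [[1,-0.03,-0.04,0.9,0],[1,0,0,0.9,0],[1,0,0,0.9,0],[1,0,0,0.9,0],[1,0,0,0.9,0],[1,0,0,0.6,0],[1,0,0,0.48,0],[1,0,0,0,0],[1,0,0,0,0]]}' 40
python3 -m handwheel '{"deltas": [[-1,0,0,0,0],[-1,0,0,0,0],[-1,0,0,0,0],[-1,0,0,0,0],[-1,0,0,0,0],[-1,0,0,0,0],[-1,0,0,0,0],[-1,0,0,0,0]]}' 40
```

```text
clock: 4.65
tcp_pos: [0.4496, -0.116, 0.0815]
orientation: [0.0, 0.691, 0.723, 0.0]
wrist_force: [0.2, 0.2, 0.4]
finger_gap: 0.0854
grip_force: 0.0
clock: 5.65
tcp_pos: [0.4497, -0.1166, 0.0811]
orientation: [0.0, 0.691, 0.723, 0.0]
wrist_force: [-0.7, 0.3, 5.3]
finger_gap: 0.0229
grip_force: 40.7
```

```bash
python3 -m handwheel '{"deltas": [[-1,0,0,-0.3,0],[-1,0,0,-0.6,0],[-1,0,0,-0.8,0],[-1,0,0,-0.8,0],[-1,0,0,-0.75,-0.38],[-1,-0.05,0.35,0,0],[-1,-0.08,0.6,0,0],[-1,-0.1,0.65,0,0],[-1,-0.1,0.65,0,0],[-1,-0.08,0.6,0,0],[-1,-0.05,0.4,0,0],[-1,-0.03,0.18,0,0],[-1,0,0,0,0],[-1,0,0,0,0],[-1,0,0,0,0]]}'
python3 - <<'E'
from h import *
c=cam("wrist"); save("w2",c); np.savez("w2",**{k:c[k] for k in("frame","depth","R","o","f","cx","cy")})
s=status.get_state(); print(s["tcp_pos"],s["orientation"])
y=R.from_quat(s["orientation"][[1,2,3,0]]).as_matrix()[:,1]; print(np.degrees(np.arctan2(y[1],y[0])))
E
```

```text
clock: 7.52
tcp_pos: [0.5873, -0.1208, 0.2108]
orientation: [-0.0, 0.667, 0.745, -0.0]
wrist_force: [0.5, -0.9, -1.8]
finger_gap: 0.0231
grip_force: 39.8
[ 0.58742797 -0.12077658  0.21086295] [9.36570091e-06 6.67011711e-01 7.45047231e-01 2.85796278e-05]
6.326311727978265
```

View pics/w2.png

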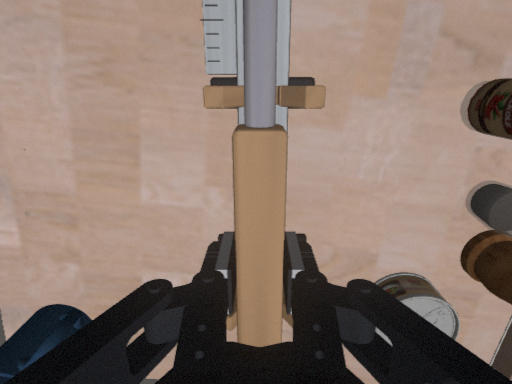

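The bar is held over fork a: its wood end is at (260,126), the spigot is centred at x≈262, and the fork tops span x 204–326 at v 86–108.

Run:
```python
from h import *
c=dict(np.load("w2.npz")); P=pts(c); Z=P[...,2]
th=np.radians(6.3); ex=np.array([np.sin(th),-np.cos(th)]); ey=np.array([np.cos(th),np.sin(th)])
st=lambda p:(p[...,:2]@np.c_[ex,ey])
o=np.array([.1838,.5716])
u,v=np.meshgrid(np.arange(512),np.arange(384))
k=(Z>0.1)&(Z<.122)&(v>70)&(v<115)&(u>195)&(u<335)
q=st(P[k])-o; print("fork a",k.sum(),np.percentile(q,[2,50,98],axis=0).round(4).tolist(),np.percentile(Z[k],[5,50,95]))
row=95; print("fork row extents",np.where(k[row])[0][[0,-1]], "slot", [st(ray(c,x,95,.113))-o for x in(204,245,279,326)])
S=(Z>.125)&(Z<.17)&(u>225)&(u<300)&(v<300)
for r in(10,40,70,100,140,180,220):
    xs=np.where(S[r])[0]; z=.1538 if r>126 else .142
    print(r,xs[[0,-1]],np.median(Z[r,xs]).round(4),(st(ray(c,(xs[0]+xs[-1])/2,r,z))-o).round(4))
print("wood end",st(ray(c,260,126,.1538))-o,"expected -.063")
# rail edge centre
for r in(30,60):
    k=(Z[r]>.02)&(Z[r]<.045); xs=np.where(k)[0]; print(r,xs[[0,-1]],st(ray(c,xs[0],r,.03))-o,st(ray(c,xs[-1],r,.03))-o)
```

```text
fork a 1670 [[-0.0802, -0.0316], [-0.0746, 0.014], [-0.0689, 0.0335]] [0.10154969 0.11005413 0.11405621]
fork row extents [204 325] slot [array([-0.07565789, -0.03114302]), array([-0.07566304, -0.00928693]), array([-0.0756673 ,  0.00883183]), array([-0.07567319,  0.03386967])]
10 [243 277] 0.1481 [-0.1096 -0.0014]
40 [244 276] 0.1484 [-0.0985 -0.0014]
70 [244 276] 0.1483 [-0.0868 -0.0013]
100 [244 275] 0.1489 [-0.0744 -0.0015]
140 [232 287] 0.1544 [-0.0586 -0.0015]
180 [233 286] 0.1544 [-0.0409 -0.0015]
220 [235 285] 0.1543 [-0.0216 -0.0013]
wood end [-0.06442714 -0.00133034] expected -.063
30 [236 290] [-0.11984989 -0.01916585] [-0.1198493   0.02116576]
60 [237 289] [-0.0991084  -0.01889318] [-0.09911227  0.02106606]
```

```bash
python3 -m handwheel '{"deltas": [[-1,-0.03,0.065,0,0],[-1,0,0,0.2,0],[-1,0,0,0.3,0],[-1,0,0,0.3,0],[-1,0,0,0.2,0],[-1,0,0,0.2,0],[-1,0,0,0.1,0],[-1,0,0,0.08,0],[-1,0,0,0.04,0],[-1,0,0,0.02,0],[-1,0,0,0,0],[-1,0,0,0,0]]}'
```

```text
clock: 9.07
tcp_pos: [0.5906, -0.1217, 0.1533]
orientation: [0.0, 0.667, 0.745, 0.0]
wrist_force: [0.7, 0.8, -2.4]
finger_gap: 0.0232
grip_force: 39.8
```

```bash
python3 -m handwheel '{"deltas": [[-1,0,0,0.03,0],[-1,0,0,0.02,0],[-1,0,0,0,0]]}'
python3 - <<'E'
from h import *
c=cam("wrist");np.savez("w3",**{k:c[k] for k in("frame","depth","R","o","f","cx","cy")})
P=pts(c);Z=P[...,2]; print([np.median(Z[r,250:268]).round(4) for r in(40,60,80)],[np.median(Z[r,245:275]).round(4) for r in(140,160,180,200)])
E
```

```text
clock: 9.45
tcp_pos: [0.5905, -0.1217, 0.1511]
orientation: [-0.0, 0.667, 0.745, 0.0]
wrist_force: [-0.5, -1.4, -1.1]
finger_gap: 0.0233
grip_force: 40.0
[np.float64(0.0892), np.float64(0.0893), np.float64(0.0897)] [np.float64(0.0948), np.float64(0.0949), np.float64(0.0947), np.float64(0.0949)]
```

```bash
python3 -m handwheel '{"deltas": [[-1,0,0,0.01,0],[-0.4,0,0,0,0],[-0.3,0,0,0,0],[0,0,0,0,0],[0.5,0,0,0,0],[1,0,0,0,0],[1,0,0,0,0],[1,0,0,0,0]]}'
python3 -m handwheel '{"deltas": [[1,0,0,-0.2,0],[1,0,0,-0.5,0],[1,0,0,-0.8,0],[1,0,0,-0.9,0],[1,0,0,-0.9,0],[1,0.5,0,0,0],[1,0.9,0,0,0],[1,0,0,0,0],[1,0,0,0,0]]}'
python3 - <<'E'
from h import *
c=cam("wrist"); save("w4",c); np.savez("w4",**{k:c[k] for k in("frame","depth","R","o","f","cx","cy")})
s=status.get_state(); print(s["tcp_pos"],s["orientation"],s["clock"])
E
```

```text
clock: 10.5
tcp_pos: [0.5906, -0.1217, 0.1507]
orientation: [0.0, 0.667, 0.745, 0.0]
wrist_force: [-0.1, -0.0, 0.6]
finger_gap: 0.0854
grip_force: 0.0
clock: 11.62
tcp_pos: [0.5841, -0.0657, 0.2822]
orientation: [-0.0, 0.667, 0.745, -0.0]
wrist_force: [0.2, 0.1, -0.0]
finger_gap: 0.0855
grip_force: 0.0
[ 0.584265   -0.06610873  0.28225543] [-1.82147315e-04  6.66876757e-01  7.45167984e-01 -1.84467695e-04] 11.675
```

View pics/w4.png

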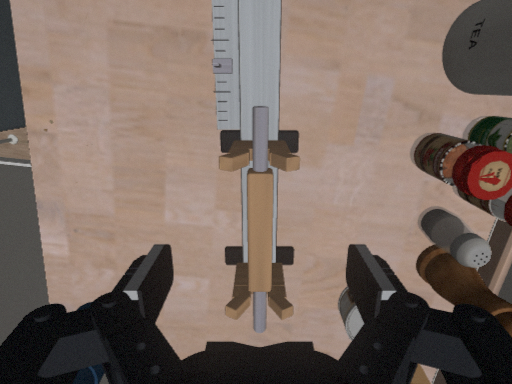

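The bar lies across both forks, from (260,108) to (260,330), with its wooden middle between them. The clip is at (222,66). Next I'll shift along the rail to see the clip and leg together.

```bash
python3 -m handwheel '{"deltas": [[1,0.6,0,0,0],[1,0.9,0,0,0],[1,0.8,0,0,0],[1,0.4,0,0,0],[1,0,0,0,0],[1,0,0,0,0]]}'
python3 - <<'E'
from h import *
th=np.radians(6.3); ex=np.array([np.sin(th),-np.cos(th)]); ey=np.array([np.cos(th),np.sin(th)])
st=lambda p:(p[...,:2]@np.c_[ex,ey]); o=np.array([.1838,.5728])
c=dict(np.load("w4.npz"))
for n,x,y,z in(("wood a end",260.5,170,.094),("wood b end",260,290,.094),("tip a",260,108,.085),("tip b",260,331,.085),("clip",222.5,66,.006)): print(n,(st(ray(c,x,y,z))-o).round(4))
P=pts(c); m=np.abs(P[...,2]-.094)<.005; print("wood z",np.median(P[185:260,252:268,2]))
c=cam("wrist"); save("w5",c); np.savez("w5",**{k:c[k] for k in("frame","depth","R","o","f","cx","cy")})
s=status.get_state(); print(s["tcp_pos"],s["orientation"],s["clock"],c["o"])
E
```

```text
clock: 12.42
tcp_pos: [0.5727, 0.0403, 0.2826]
orientation: [0.0, 0.667, 0.745, -0.0]
wrist_force: [0.5, 0.2, 0.1]
finger_gap: 0.0852
grip_force: 0.0
wood a end [-0.0646  0.0009]
wood b end [0.0616 0.0008]
tip a [-0.1173  0.0004]
tip b [0.1225 0.0009]
clip [-0.1553 -0.0396]
wood z 0.09481078982699892
[0.5727059  0.04022188 0.28257977] [ 1.10479113e-04  6.67382048e-01  7.44715503e-01 -9.70191486e-05] 12.475 [0.56344551 0.12089363 0.35338272]
```

View pics/w5.png

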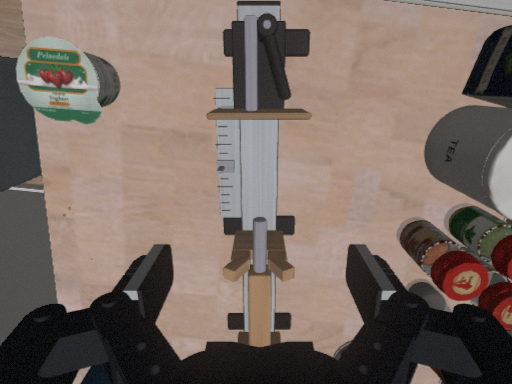

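The leg is at the top of the picture: plate top at v≈112 (x 208–310), fin at x≈252, and the open lever running from (267,25) to (285,98). The clip is at (227,166).

Run:
```python
from h import *
th=np.radians(6.3); ex=np.array([np.sin(th),-np.cos(th)]); ey=np.array([np.cos(th),np.sin(th)])
st=lambda p:(p[...,:2]@np.c_[ex,ey]); o=np.array([.1838,.5728])
c=dict(np.load("w5.npz")); P=pts(c); Z=P[...,2]; S=st(P)-o
u,v=np.meshgrid(np.arange(512),np.arange(384))
for x0,x1 in((206,225),(232,246),(290,312)):
    k=(Z>.083)&(Z<.096)&(u>x0)&(u<x1)&(v>100)&(v<125); print("plate",k.sum(),np.percentile(S[k][:,0],[3,50,97]).round(4),np.percentile(S[k][:,1],[3,97]).round(4),np.unique(v[k])[[0,-1]])
    for vv in (np.unique(v[k])[0]-.5,np.unique(v[k])[-1]+.5): print("   edge ray",(st(ray(c,(x0+x1)/2,vv,.089))-o).round(4))
k=(Z>.085)&(Z<.1)&(u>240)&(u<262)&(v<108); print("fin",k.sum(),np.percentile(S[k],[3,50,97],axis=0).round(4).tolist())
k=(Z>.075)&(Z<.1)&(u>262)&(u<295)&(v<108)&(v>60); print("lever",k.sum(),np.percentile(S[k],[3,50,97],axis=0).round(4).tolist())
print("Z clip");print((Z[156:180,217:239:2]*1000).round().astype(int))
f=c["frame"]; print("gray");print(cv2.cvtColor(f,cv2.COLOR_RGB2GRAY)[156:180,215:239])
for vv in(160,166,173): print(vv,(st(ray(c,227,vv,.006))-o).round(4))
cr=cv2.resize(f[80:200,195:325],None,fx=5,fy=5,interpolation=cv2.INTER_CUBIC); cv2.imwrite("pics/crop5.png",cr[...,::-1])
```

```text
plate 139 [-0.2206 -0.2183 -0.2148] [-0.0443 -0.0298] [112 119]
   edge ray [-0.2212 -0.0369]
   edge ray [-0.2145 -0.0372]
plate 104 [-0.2206 -0.2179 -0.2148] [-0.0221 -0.0119] [112 119]
   edge ray [-0.2212 -0.0169]
   edge ray [-0.2145 -0.0171]
plate 157 [-0.2206 -0.2182 -0.2147] [0.0274 0.0435] [112 119]
   edge ray [-0.2212  0.0357]
   edge ray [-0.2145  0.036 ]
fin 1242 [[-0.2914, -0.0109], [-0.2636, -0.0057], [-0.2275, 0.0009]]
lever 472 [[-0.2602, 0.0109], [-0.2472, 0.018], [-0.2324, 0.0249]]
Z clip
[[  1  15  15  15  15  14  15  13  15  16  15]
 [  0  15  14  15  15  16  15  15  14  14  16]
 [  2  15  14  15  15  15  14  16  15  15  15]
 [  0  15  15 353  16  15  15 353  15  15  15]
 [  2  17  17  17  17  16  17  17  17  15  15]
 [ 20  21  21  21  20  21  20  21  21  15  13]
 [ 22  20  20  21  21  21  20  21  23  16  15]
 [ 21  21  20  21  21  22  21  21  21  14  14]
 [ 21  21  21  21  22  21  21  20  20  15  15]
 [ 21  21  21  22  21  21  20  21  22  15  15]
 [353  21  23  23  21  22  22  21  21  14  15]
 [ 21  27  27  30  21  21  20  20  20  15  15]
 [ 20  33  32  31  21  
[... 2337 characters left out ...]

  157 155 159 163 160 160]
 [147 149 150 156 163 156 152 155 159 157 157 159 159 160 159 159 156 156
  157 157 160 162 163 159]
 [151 151 149 155 164 158 154 152 159 158 156 161 158 159 160 158 159 155
  155 159 159 162 162 162]
 [151 149 151 154 163 157 152 153 158 160 157 158 158 159 161 155 155 156
  155 157 158 160 161 159]
 [149 151 150 149 149 151 144 148 148 150 149 152 151 151 159 161 157 156
  158 157 159 160 164 161]
 [151 149 148 150 148 124 106 103 104 105 106 106 109 129 160 159 158 155
  156 157 158 160 162 160]
 [153 148 148 149 154 151 132 130 133 134 133 135 135 143 160 157 156 154
  155 160 158 163 162 159]]
160 [-0.1591 -0.0377]
166 [-0.1519 -0.0379]
173 [-0.1433 -0.0382]
```

View pics/crop5.png

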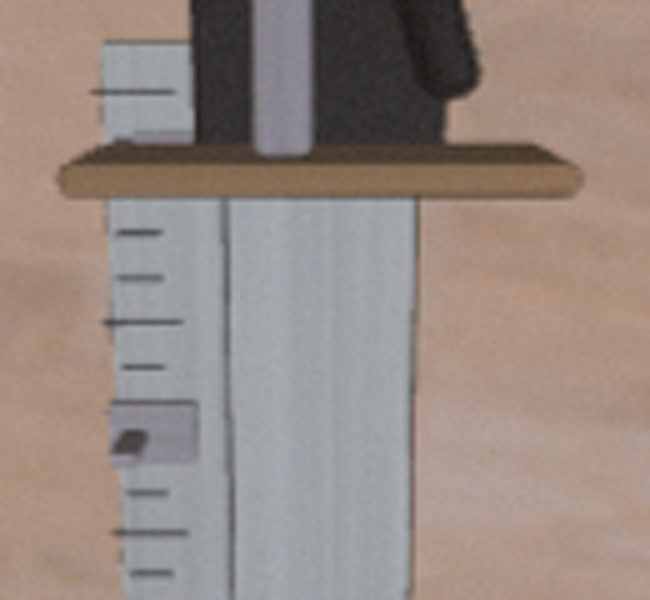

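The crop shows the plate's light top face from crop v≈167 to 197, its dark back face above that, and the pointer tab at about crop (160,134). The clip spans crop (110–197, 402–465), with the blade at about crop (130,445).

Run:
```python
from h import *
th=np.radians(6.3); ex=np.array([np.sin(th),-np.cos(th)]); ey=np.array([np.cos(th),np.sin(th)])
st=lambda p:(p[...,:2]@np.c_[ex,ey]); o=np.array([.1838,.5728])
c=dict(np.load("w5.npz")); g=cv2.cvtColor(c["frame"],cv2.COLOR_RGB2GRAY)
print(g[100:124,224:232:2].T, g[100:124,300])
for n,x,y,z in(("clip back",228,160.4,.0205),("clip front",230,172.5,.0205),("blade base back",222,165.5,.0205),("blade top back",219,170.6,.042),("blade top front",219,173.5,.042),("plate top back",240,112.8,.089),("plate top front",240,119.4,.089),("pointer back",228,105.8,.032),("fin L",245.5,80,.092),("fin R",257.5,80,.092),("plate L",206.5,116,.089),("plate R",311.5,116,.089)):
    print(n,(st(ray(c,x,y,z))-o).round(4))
s=status.get_state(); p=s["tcp_pos"]; print("tcp",st(p)-o,p[2])
```

```text
[[159 162 161 162 159 153 131 135 110  62  68  63  73 105 109 114 115 115
  116 117 157 161 160 160]
 [161 162 160 161 160 159 136 131 106  62  66  64  71 107 110 115 113 116
  114 119 163 163 161 160]
 [158 160 158 160 159 155 131 131 111  62  61  67  73 107 111 113 114 116
  116 116 160 160 157 159]
 [163 160 158 158 161 156 129 131 109  63  66  62  72 107 111 113 113 115
  113 116 158 159 159 158]] [148 150 148 147 147 147 151 144 119  62  63  67  73 109 113 112 116 117
 104 102 154 151 150 150]
clip back [-0.1621 -0.035 ]
clip front [-0.148  -0.0332]
blade base back [-0.1562 -0.042 ]
blade top back [-0.1562 -0.0426]
blade top front [-0.153  -0.0428]
plate top back [-0.2201 -0.0161]
plate top front [-0.2146 -0.0162]
pointer back [-0.2224 -0.0319]
fin L [-0.2464 -0.0109]
fin R [-0.2464 -0.0011]
plate L [-0.2174 -0.0448]
plate R [-0.2174  0.0449]
tcp [-0.16093349  0.00086102] 0.28257976503970056
```

```bash
python3 -m handwheel '{"deltas": [[0.6,0.4,-0.02,0,0],[0.6,0.7,0,0,0],[0.6,0.6,0,0,0],[0.6,0.26,0,0,0],[0.6,0,0,0.5,0],[0.6,0,0,0.8,0],[0.6,0,0,0.7,0],[0.6,0,0,0,0],[0.6,0,0,0,0]]}' 30
python3 - <<'E'
from h import *
th=np.radians(6.3); ex=np.array([np.sin(th),-np.cos(th)]); ey=np.array([np.cos(th),np.sin(th)])
s=status.get_state(); p=s["tcp_pos"]; print("tcp",p[:2]@np.c_[ex,ey]-[.1838,.5728],p[2],s["finger_gap"],s["orientation"])
c=cam("wrist"); save("w6",c)
E
```

```text
clock: 13.6
tcp_pos: [0.5635, 0.119, 0.2037]
orientation: [0.0, 0.667, 0.745, 0.0]
wrist_force: [-0.1, -0.5, 0.8]
finger_gap: 0.0685
grip_force: 0.0
tcp [-0.24028729  0.00037218] 0.2037198673447343 0.06845301502349298 [4.02014828e-04 6.67028504e-01 7.45031974e-01 4.13518300e-04]
```

View pics/w6.png

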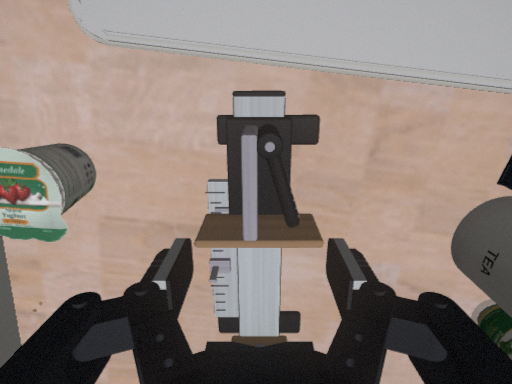

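The fingers straddle fin and lever, with pad tips near (178,245) and (340,245), centred on the rail. They're still about 80 mm high, so I'll descend and then start pushing.

```bash
python3 -m handwheel '{"deltas": [[0.6,0,0,0.5,0],[0.6,0,0,0.6,0],[0.6,0,0,0.5,0],[0.6,0,0,0.3,0],[0.6,0,0,0.09,0],[0.6,0,0,0,0],[0.6,0,0,0,0]]}'
python3 -m handwheel '{"deltas": [[0.6,-0.1,0,0,0],[0.6,-0.1,0,0,0],[0.6,-0.1,0,0,0],[0.6,0,0,0,0],[0.6,0,0,0,0]]}'
python3 -m handwheel '{"deltas": [[0.6,-0.2,0,0,0],[0.6,-0.2,0,0,0],[0.6,-0.2,0,0,0],[0.6,-0.2,0,0,0],[0.6,0,0,0,0],[0.6,0,0,0,0]]}'
```

```text
clock: 14.52
tcp_pos: [0.5636, 0.1192, 0.124]
orientation: [0.001, 0.667, 0.745, 0.001]
wrist_force: [-0.2, -0.6, -0.2]
finger_gap: 0.0682
grip_force: 0.0
clock: 15.15
tcp_pos: [0.5645, 0.1073, 0.1232]
orientation: [0.0, 0.667, 0.745, 0.0]
wrist_force: [0.6, 1.4, 2.1]
finger_gap: 0.0683
grip_force: 1.0
clock: 15.9
tcp_pos: [0.5679, 0.0752, 0.1231]
orientation: [0.0, 0.667, 0.745, 0.0]
wrist_force: [0.9, 2.0, 0.6]
finger_gap: 0.0682
grip_force: 1.2
```

```bash
cat > m.py <<'E'
from h import *
th=np.radians(6.3); ex=np.array([np.sin(th),-np.cos(th)]); ey=np.array([np.cos(th),np.sin(th)])
st=lambda p:(p[...,:2]@np.c_[ex,ey]); o=np.array([.1838,.5728])
s=status.get_state(); print("tcp",st(s["tcp_pos"])-o,s["tcp_pos"][2],"F stand",st(s["wrist_force"]),s["finger_gap"],s["grip_force"],s["clock"])
for n in("wrist","top","scene"):
    c=cam(n); save("m_%s_%.0f"%(n,s["clock"]*100),c); P=pts(c); Z=P[...,2]; S=st(P)-o
    # plate: wide things 39..89 mm high at |t| 0.03..0.044, behind the forks
    for a,b in((-.044,-.03),(.03,.044)):
        k=(Z>.078)&(Z<.096)&(S[...,1]>a)&(S[...,1]<b)&(S[...,0]>-.25)&(S[...,0]<-.10)
        if k.sum()>5: print(n,k.sum(),"plate s",np.percentile(S[k][:,0],[3,50,97]).round(4))
    k=(Z>.08)&(Z<.1)&(abs(S[...,1])<.035)&(S[...,0]>-.31)&(S[...,0]<-.1)
    if k.sum(): print(n,k.sum(),"t",np.percentile(S[k][:,1],[2,98]).round(4))
E
python3 m.py
```

```text
tcp [-1.96242686e-01 -3.14741005e-05] 0.12305907318672757 F stand [-1.85965704  1.14233692] 0.06817963315370203 1.2036845739930868 15.9
wrist 1398 plate s [-0.2076 -0.2003 -0.1825]
wrist 1380 plate s [-0.2076 -0.2017 -0.183 ]
wrist 13978 t [-0.0346  0.0339]
top 11 plate s [-0.185  -0.1826 -0.1812]
top 51 t [-0.0346  0.0072]
scene 26 plate s [-0.1877 -0.1808 -0.1768]
scene 26 plate s [-0.1903 -0.1834 -0.1772]
scene 230 t [-0.0302  0.0336]
```

```bash
python3 -m handwheel '{"deltas": [[0.6,-0.2,0,0,0],[0.6,-0.2,0,0,0],[0.6,-0.15,0,0,0],[0.6,-0.1,0,0,0],[0.6,0,0,0,0],[0.6,0,0,0,0]]}'; python3 m.py
python3 - <<'E'
import cv2,glob
w=cv2.imread(sorted(glob.glob("pics/m_wrist*"))[-1]); t=cv2.imread(sorted(glob.glob("pics/m_top*"))[-1]); s=cv2.imread(sorted(glob.glob("pics/m_scene*"))[-1])
a=cv2.resize(t[165:235,165:245],(400,350),interpolation=cv2.INTER_CUBIC); b=cv2.resize(s[150:220,145:225],(400,350),interpolation=cv2.INTER_CUBIC)
r=cv2.resize(w,(330,248)); import numpy as np
z=np.zeros((248,800,3),np.uint8); z[:,:330]=r
cv2.imwrite("pics/comb.png",np.vstack([np.hstack([a,b]),z]))
E
```

```text
clock: 16.8
tcp_pos: [0.5707, 0.0495, 0.123]
orientation: [0.0, 0.667, 0.745, -0.0]
wrist_force: [1.1, 1.6, -0.5]
finger_gap: 0.068
grip_force: 1.4
tcp [-1.70368493e-01 -7.52403912e-05] 0.12304767100844118 F stand [-1.48257361  1.31373168] 0.06799955584497967 1.36263532564044 16.8
wrist 1387 plate s [-0.1817 -0.174  -0.1567]
wrist 1394 plate s [-0.1818 -0.1759 -0.1569]
wrist 13965 t [-0.0346  0.0338]
top 11 plate s [-0.1596 -0.1572 -0.1547]
top 44 t [-0.0348  0.0074]
scene 23 plate s [-0.1602 -0.1539 -0.1514]
scene 26 plate s [-0.1643 -0.1575 -0.152 ]
scene 226 t [-0.0301  0.0304]
```

View pics/comb.png

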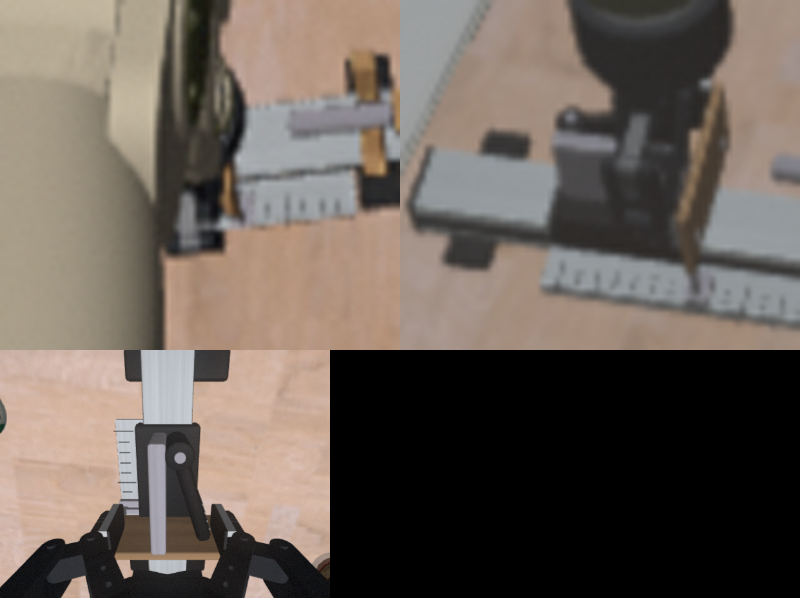

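The wrist view now shows the fin at about x 157 and the open lever, with the fingers against the plate's back and the clip just hidden. I'll work out travel from the fin's rear end relative to the rest picture.

```bash
cat > n.py <<'E'
from h import *
th=np.radians(6.3); ex=np.array([np.sin(th),-np.cos(th)]); ey=np.array([np.cos(th),np.sin(th)])
st=lambda p:(p[...,:2]@np.c_[ex,ey]); o=np.array([.1838,.5728])
s=status.get_state(); print("tcp",st(s["tcp_pos"])-o,s["tcp_pos"][2],"F",st(s["wrist_force"]).round(2),s["finger_gap"],s["grip_force"],s["clock"])
for n in("w5","now"):
    c=dict(np.load("w5.npz")) if n=="w5" else cam("wrist"); P=pts(c); Z=P[...,2]; S=st(P)-o
    k=(abs(Z-.092)<.0025)&(abs(S[...,1]+.006)<.004)&(S[...,0]>-.31)&(S[...,0]<-.15)
    print(n,"fin rear",k.sum(),np.percentile(S[k][:,0],[0,1,3,50,97]).round(4),"z",np.median(Z[k]).round(4),"t",np.percentile(S[k][:,1],[2,98]).round(4))
    k=(Z>.06)&(Z<.096)&(S[...,1]>.0035)&(S[...,1]<.033)&(S[...,0]>-.31)&(S[...,0]<-.1)
    p=S[k]; i=p[:,0]<np.percentile(p[:,0],10); print("   hinge back",np.percentile(p[:,0],[1,3]).round(4))
    # carriage rear: z .044 just right of fin
    k=(abs(Z-.044)<.003)&(S[...,1]>-.022)&(S[...,1]<-.013)&(S[...,0]>-.33)&(S[...,0]<-.15)
    if k.sum(): print("   carriage rear",k.sum(),np.percentile(S[k][:,0],[0,1,3]).round(4))
if n=="now":
    # lever outer edge angle
    k=(abs(Z-.091)<.003)&(S[...,1]>.0035)&(S[...,1]<.033)&(S[...,0]>-.31)&(S[...,0]<-.1)
    p=S[k]; print("   lever t by s",[(round(a,3),np.percentile(p[abs(p[:,0]-a)<.003][:,1],[5,95]).round(4).tolist()) for a in np.percentile(p[:,0],[20,50,90])])
E
python3 n.py
```

```text
tcp [-1.70565829e-01 -1.08197834e-04] 0.12304144405829802 F [-2.61  1.8 ] 0.06842245923453065 1.3661142624914646 16.95
w5 fin rear 1000 [-0.2938 -0.2926 -0.2913 -0.2591 -0.2217] z 0.0928 t [-0.0099 -0.0022]
   hinge back [-0.2929 -0.291 ]
   carriage rear 796 [-0.2979 -0.2976 -0.2961]
now fin rear 3787 [-0.2327 -0.2322 -0.2314 -0.2022 -0.1628] z 0.0928 t [-0.0098 -0.0022]
   hinge back [-0.2337 -0.2332]
   carriage rear 1809 [-0.2376 -0.2374 -0.2367]
   lever t by s [(np.float64(-0.22), [0.0042, 0.0125]), (np.float64(-0.199), [0.0102, 0.0187]), (np.float64(-0.158), [0.0049, 0.0317])]
```

```bash
python3 -m handwheel '{"deltas": [[0.6,-0.06,0,0,0],[0.6,-0.06,0,0,0],[0.6,0,0,0,0],[0.6,0,0,0,0]]}'; python3 n.py
python3 - <<'E'
from h import *
th=np.radians(6.3); ex=np.array([np.sin(th),-np.cos(th)]); ey=np.array([np.cos(th),np.sin(th)])
for n,x,y in(("w4",222.5,66),("w1",346.5,26)):
    c=dict(np.load(n+".npz")); P=pts(c); S=P[...,:2]@np.c_[ex,ey]-[.1838,.5728]; Z=P[...,2]
    k=(abs(Z-.0205)<.002)&(S[...,1]>-.042)&(S[...,1]<-.026)&(S[...,0]>-.2)&(S[...,0]<-.12)
    print(n,k.sum(),np.percentile(S[k][:,0],[3,50,97]).round(4)); b=(abs(Z-.042)<.003)&(S[...,1]>-.06)&(S[...,1]<-.03)&(S[...,0]>-.18)&(S[...,0]<-.13); print("blade",b.sum(),S[b].mean(0) if b.sum() else "")
c=dict(np.load("w5.npz")); P=pts(c); S=P[...,:2]@np.c_[ex,ey]-[.1838,.5728]; Z=P[...,2]
k=(abs(Z-.0205)<.002)&(S[...,1]>-.042)&(S[...,1]<-.026)&(S[...,0]>-.2)&(S[...,0]<-.12); print("w5",k.sum(),np.percentile(S[k][:,0],[3,50,97]).round(4)); b=(abs(Z-.042)<.003)&(S[...,1]>-.06)&(S[...,1]<-.03)&(S[...,0]>-.18)&(S[...,0]<-.13); print("blade",b.sum(),S[b].mean(0))
E
```

```text
clock: 17.5
tcp_pos: [0.5712, 0.0447, 0.123]
orientation: [0.0, 0.667, 0.745, -0.0]
wrist_force: [0.7, 3.0, -0.6]
finger_gap: 0.0683
grip_force: 1.4
tcp [-1.65506421e-01 -1.03352829e-04] 0.12304684378232011 F [-2.94  1.06] 0.0682903954203448 1.3940868526697159 17.5
w5 fin rear 1000 [-0.2938 -0.2926 -0.2913 -0.2591 -0.2217] z 0.0928 t [-0.0099 -0.0022]
   hinge back [-0.2929 -0.291 ]
   carriage rear 796 [-0.2979 -0.2976 -0.2961]
now fin rear 3796 [-0.2277 -0.2271 -0.2263 -0.1971 -0.1572] z 0.0928 t [-0.0098 -0.0022]
   hinge back [-0.2287 -0.2282]
   carriage rear 1810 [-0.2325 -0.2322 -0.2313]
   lever t by s [(np.float64(-0.215), [0.0042, 0.0125]), (np.float64(-0.194), [0.0103, 0.0187]), (np.float64(-0.153), [0.0048, 0.0314])]
w4 193 [-0.1611 -0.1544 -0.1478]
blade 23 [-0.15462259 -0.04201482]
w1 152 [-0.1613 -0.1531 -0.1478]
blade 25 [-0.15457988 -0.04276017]
w5 137 [-0.1615 -0.1557 -0.1487]
blade 23 [-0.15510237 -0.04205026]
```

Plate back and pointer are at about -0.1547 by the fin's rear end, and the blade is at -0.1547. After a short pause I'll squeeze.

```bash
python3 -m handwheel '{"deltas": [[0.6,0,0,0,0],[0.6,0,0,0,0],[0.6,0,0,0,0],[0.6,0,0,0,0],[0.4,0,0,0,0],[0.2,0,0,0,0],[0,0,0,0,0],[-0.2,0,0,0,0],[-0.4,0,0,0,0],[-0.6,0,0,0,0],[-1,0,0,0,0],[-1,0,0,0,0],[-1,0,0,0,0],[-1,0,0,0,0],[-1,0,0,0,0]]}' 40; python3 n.py; python3 m.py | grep -v wrist
```

```text
clock: 19.42
tcp_pos: [0.5708, 0.0447, 0.1235]
orientation: [-0.0, 0.667, 0.745, -0.0]
wrist_force: [-2.3, 3.8, 6.4]
finger_gap: 0.0201
grip_force: 44.0
tcp [-0.16564291 -0.00053759] 0.12352502934447816 F [-3.99 -1.87] 0.020058306458214024 44.03085820376873 19.425
w5 fin rear 1000 [-0.2938 -0.2926 -0.2913 -0.2591 -0.2217] z 0.0928 t [-0.0099 -0.0022]
   hinge back [-0.2929 -0.291 ]
   carriage rear 796 [-0.2979 -0.2976 -0.2961]
now fin rear 3735 [-0.2278 -0.2274 -0.2264 -0.1972 -0.1575] z 0.0927 t [-0.0098 -0.0023]
   hinge back [-0.2289 -0.2285]
   carriage rear 1577 [-0.2327 -0.2325 -0.2318]
   lever t by s [(np.float64(-0.219), [0.0042, 0.0135]), (np.float64(-0.197), [0.0037, 0.0097]), (np.float64(-0.165), [0.0039, 0.0108])]
tcp [-0.16566061 -0.00051839] 0.12352172067031578 F stand [-2.85262896 -1.25457096] 0.020030856714980543 44.03241567313671 19.475
top 13 plate s [-0.1556 -0.1524 -0.1502]
top 47 t [-0.0326  0.0072]
scene 16 plate s [-0.1524 -0.1494 -0.1467]
scene 13 plate s [-0.152  -0.1489 -0.1466]
scene 236 t [-0.0301  0.0294]
```

```bash
python3 -m handwheel '{"deltas": [[-1,0,0,0,0],[-1,0,0,0,0],[-1,0,0,0,0]]}' ; python3 -c "
from h import *
print(hand_in())"
```

```text
clock: 20.0
tcp_pos: [0.5708, 0.0448, 0.1235]
orientation: [-0.0, 0.667, 0.745, -0.0]
wrist_force: [-2.3, 2.7, 6.3]
finger_gap: 0.0199
grip_force: 44.0
the job is handed in; nothing more can be done
None
```

I handed the job in at 20.0 s, and no verdict came back: the bar lies across both forks, the leg measures within about 1 mm of the mark, and fin and shut lever are held pinched at about 44 N.

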